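# Run the asphalt core round the guide to the measuring head

### The arm

A 6-joint arm with a two-finger parallel gripper is mounted at the origin on the work surface. World frame = base frame: x ahead of the robot, y to its left, z up, the work surface at z = 0. Lengths are in m, angles in rad, forces in N, time in s.
With the tool pointing down it reaches from about 0.35 to 0.8 m from the base axis. Payload 7.3 kg.
Tool frame: the origin (TCP) lies midway between the tips of the shut fingers; the grasp point (between the pads) lies env.grasp_offset behind it (env.grasp_offset is the distance from the TCP to the grasp point, in m); x points along the fingers, y is the direction in which the jaws open and shut, and the axes are right-handed (so a half turn about x gives the same grasp; the last joint's range is limited). The gripper opens to 85 mm and grips with 20 to 120 N. Pads are 22 mm wide; open, the fingers measure 114 mm over their backs; the gripper's body (76 mm by 85 mm) begins 54 mm behind the grasp point. The pads swing forward as they close: fully open they stand 13 mm farther back than shut.
Start: joints at [-1.399, 0.342, 1.524, -0, 1.275, -0.146], TCP at [0.164, -0.499, 0.231] pointing down, gripper open.
Joint ranges: [-2.53, 2.53], [-0.77, 2.02], [0.04, 2.7], [-1, 4.14], [0.28, 2.66], [-3.11, 3.11]. Speed limits (rad/s): [2.57, 2.57, 3.14, 3.14, 3.14, 3.14].

### API

Orientations are given as a rotation vector (axis times angle).
In Python, from rig import sensors, cams, ticket, env gives the robot as it stands.
- The arm moves only by the tool send_rows, never from a script. Its argument "moves" is a list of rows, each a list of 6 numbers: the shift along the tool's x, y, z in cm, then the turn, a rotation vector about the tool's x, y, z in rad. A call has 1 to 20 rows; each row shifts and turns the commanded pose from where the row before left it, along the tool's axes as they then stand; what a row does not reach is not made up. A row lasts 1/8 s, in which the tool goes at most 62.5 mm and 10.7 degrees, less where a joint would pass 70% of its speed; a pose out of reach is approached as far as the arm can. A call is refused whole if a number of a shift passes 6.25 or a number of a turn 0.188, either way. A call with a gripper value outside its range is refused whole. "hand" is the opening, from 0 (shut) to 1 (fully open), set as the call begins (left out, the last holds). The fingers move at their own pace and stop on an object; the grip force is fixed at half the most. Time passes only in rows, so rows that do not move let the fingers close. It gives the time, the measured TCP pose, the force and the opening at its end, in the units of the state.
- sensors.read_state(): the state, without advancing time (a new reading comes with each control period).
- cams.capture(name): name is "scene" or "top" or "wrist"; returns a dict with "frame" (400x640x3 uint8, red, green, blue), "fx", "fy", "cx", "cy" (pixels), "pose" (4x4, takes a point from camera to world coordinates). Camera axes: x right, y up, looking along -z (the intrinsics and any distortion apply to the point x, -y, -z); pixel columns grow to the right and rows downward; lengths in m; the calibration is good to about 2 mm. A picture is of the moment at which its call begins. There is no depth.
- ticket.finish_job(): hands the job in, once; it reports no verdict.
The state is a dict: "clock": time; "joints": joint angles; "joint_vel": joint speeds; "effort": joint torques, N m; "position": TCP position; "eef_rot": TCP orientation; "wrist_force": force on the tool from outside, world axes, zero at the start; "wrist_torque": the same for the moment, N m; "gripper_width": finger opening in m.
Only numpy, scipy, OpenCV 4.12 (cv2) and the standard library are available. Lean on these libraries where they do the work, as an engineer would, in place of code of your own. Each camera call takes 0.05 s, during which the arm holds its last target. There are 200 camera calls.

### The job

Set the black asphalt core upright in the shuttle's orange cup, then slide the shuttle along its guide, round the corner, without lifting it out or jamming it hard against the rails, until its nose meets the measuring head. Press it against the head with about 10 N (a one-kilogram push, never as much as 20 N) for about a second, then let go, leaving it there with the core in its cup. Leave the other two cores alone.

Things in the scene. Friction and masses are not known exactly. Their poses are not given: they have to be found in the camera images.
- guide: Fixed aluminium plate 280 x 310 mm, 8 mm thick; origin on the bench, z up. Lane centre line in its frame (mm): straight along +x at y=-75 from x=-130 to x=20, quarter circle to the left, radius 75 about (20, 0), then straight along +y at x=95 from y=0 to y=110. The shuttle slides on the plate's top (z=8).
- rails: Blue rigid rails fixed to the guide plate, same frame as the guide: 14 mm high (top at z=22), 6 mm thick, on both sides of the lane, 43.6 mm apart inside. They must not take more than 15 N from the shuttle.
- shuttle: Loose shuttle, 0.5 to 0.8 kg, in the lane's first straight, +x towards the corner. Origin at the centre of its underside. Two round shoes, 40 mm diameter, at x=-22 and x=22 mm run between the rails with 1.8 mm to spare each side: both shoe centres follow the centre line, and it turns left 90 degrees in the corner. Deck 20 mm high; orange cup above the front shoe, post above the rear.
- shuttle_post (a point): Grip centre of the upright round steel post, 16 mm diameter, above the rear shoe's centre, 45 mm above the shuttle's underside (post top at 60 mm, deck at 20 mm). Axes as the shuttle's. Grip it from above with the fingers left and right of it (across the shuttle): there is no room for a finger between post and core. It can turn in the grip.
- shuttle_cup (a point): Centre of the cup's inner floor, 44 mm in front of the post, 20 mm above the shuttle's underside. The cup is 42 mm inside, 52 mm outside, its rim 10 mm above this floor.
- shuttle_nose (a point): Foremost point of the shuttle (front of the cup's wall), 70 mm in front of the post, 26 mm above the shuttle's underside.
- head: The measuring head: grey block 50 mm long, 56 mm wide and 50 mm high with a brass contact plate, fixed across the end of the lane as a rigid stop; how far along the lane varies. Origin at the foot of the contact plate's front, on the guide plate's top; its +x points on along the lane, away from the shuttle.
- head_face (a point): Centre of the brass contact plate's front, 26 mm above the guide plate; +x points on along the lane. The shuttle is home when its nose touches this plane.
- asphalt_center (a point): Centre of the black asphalt core, an upright cylinder 36 mm in diameter and 44 mm high, 0.11 kg, standing on the plywood board among two others.
- concrete_core: Pale concrete core, same size, on the board (origin at its underside). Leave alone.
- brick_core: Red-brown brick core, same size, on the board (origin at its underside). Leave alone.
- board: Fixed plywood board 270 x 100 mm, 8 mm thick, the three cores in a row along its x axis, 80 mm apart, in any order; origin at the centre of its underside.
Things that resemble listed ones, but are neither listed nor needed, are in the scene too. What is shaped like the part that bears asphalt_center but purple or turquoise is not meant.

How it is judged:
On the way, in this order (a step that is already met when the one before it is completed fails the run):
1. The asphalt core stands upright in the shuttle's cup, let go, with the shuttle still in the first straight (horizontal distance between asphalt_center and shuttle_cup below 0.006 m and z of asphalt_center in the frame of shuttle_cup below 0.025 m and angle between asphalt_center's own z axis and vertical below 0.12 rad and x of shuttle in the frame of guide below 0 m and contact force between the fingers and anything else below 0.5 N), for 0.2 s.
2. The shuttle passes through the corner of the lane (x of shuttle_post in the frame of guide above 0.055 m and y of shuttle_post in the frame of guide below -0.02 m).
3. The shuttle is pressed against the measuring head with more than 5 N for half a second (contact force between shuttle and head above 5 N), for 0.5 s.
At the end, for the whole second after the job is handed in: The shuttle rests in the lane's end with its nose within 4 mm of the measuring head's face and within 6 mm of its middle, and the asphalt core stands upright (within 7 degrees) on the floor of its cup (x of shuttle_nose in the frame of head_face between -0.004 and 0.004 m and y of shuttle_nose in the frame of head_face between -0.006 and 0.006 m and linear speed of shuttle below 0.01 m/s and horizontal distance between asphalt_center and shuttle_cup below 0.006 m and z of asphalt_center in the frame of shuttle_cup below 0.025 m and angle between asphalt_center's own z axis and vertical below 0.12 rad); the robot touches nothing.
It fails at once if The shuttle is lifted more than 8 mm off the guide plate (z of shuttle in the frame of guide above 0.016 m).
It fails at once if The shuttle is jammed against the rails with more than 15 N (contact force between shuttle and rails above 15 N).
It fails at once if The shuttle is pressed against the measuring head with more than 20 N (contact force between shuttle and head above 20 N).
It fails at once if The concrete core is moved more than 15 mm (distance of concrete_core from where it was at the start of the episode above 0.015 m).
It fails at once if The brick core is moved more than 15 mm (distance of brick_core from where it was at the start of the episode above 0.015 m).
It also fails if it takes over 72 s, if anything falls off the work surface, if the arm or the gripper's body presses on something with over 40 N, if the wrist force passes 120 N, or if a joint passes its speed limit or range.

## Working session

There is one attempt and no reset: what is moved stays moved. The work goes in short steps, Python scripts to look and compute and a tool call to move; the robot and the scene stay as the last step left them, time stands still between calls to the robot, and variables do not carry over. Pictures are saved under pics/ and viewed, about 8 in all and at most 12, crops included, and the job is handed in when it is done.

Besides the shell and the picture viewer there is one more tool, called after "Call:" in YAML: its name, and indented under it one key for each argument. send_rows: Moves the arm, as the interface text tells. Its arguments: {"type":"object","properties":{"moves":{"type":"array","items":{"type":"array","items":{"type":"number"}}},"hand":{"type":"number"}},"required":["moves"]}

```bash
mkdir -p pics; ls
python3 - <<'E'
from rig import sensors,cams,ticket,env
import cv2,numpy as np
print(env.grasp_offset, sensors.read_state())
for n in ("top","scene"):
    c=cams.capture(n); cv2.imwrite(f"pics/{n}0.png",c["frame"][:,:,::-1])
    print(n,{k:v for k,v in c.items() if k!="frame"})
E
```

```text
pics
0.0187 {'clock': 0.0, 'joints': array([-1.39896773e+00,  3.42727616e-01,  1.52502879e+00, -4.57829293e-05,
        1.27537969e+00, -1.45967508e-01]), 'joint_vel': array([-0.00142276,  0.00063306,  0.00171865, -0.00174682,  0.00119271,
       -0.00134992]), 'effort': array([ 3.69390080e-03, -4.33669066e+01, -2.46009243e+01,  9.94901893e-05,
        7.84640695e-03, -1.12193212e-05]), 'position': array([ 0.16400341, -0.49830296,  0.2306193 ]), 'eef_rot': array([ 2.05033228,  0.33019018, -2.05046464]), 'wrist_force': array([-0.53752838,  0.71129237, -0.08994625]), 'wrist_torque': array([-0.02535773,  0.00284055, -0.04480202]), 'gripper_width': 0.08502225530951729}
top {'fx': 458.2935330407129, 'fy': 458.2935330407129, 'cx': 318.97070661524896, 'cy': 198.85632068668895, 'pose': array([[ 0.01942305,  0.99062985, -0.13518599,  0.37115594],
       [-0.99975168,  0.02072076,  0.00819889,  0.02218869],
       [ 0.01092323,  0.13499317,  0.99078632,  0.97507771],
       [ 0.        ,  0.        ,  0.        ,  1.        ]])}
scene {'fx': 520.072016903603, 'fy': 520.072016903603, 'cx': 334.0132014278745, 'cy': 194.95886228051356, 'pose': array([[-0.75838836, -0.55972753,  0.3339943 ,  0.9025335 ],
       [ 0.65164664, -0.63987867,  0.40732289,  0.47825392],
       [-0.01427401,  0.5265552 ,  0.8500211 ,  1.06555878],
       [ 0.        ,  0.        ,  0.        ,  1.        ]])}
```

View pics/top0.png

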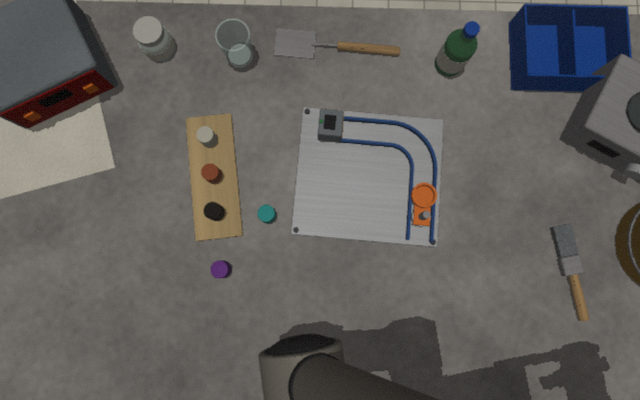

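View pics/scene0.png

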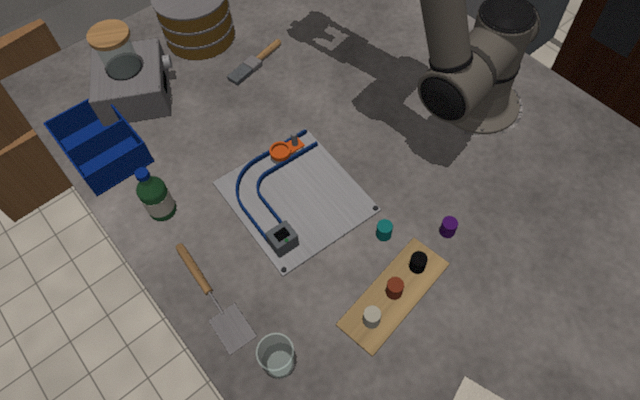

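Top view: the guide plate spans (304,108)–(437,245). The shuttle is at (424,205), with its cup towards the corner and its post nearer the robot. The head is at (331,124). Core candidates are black (214,211) on the board, red (210,173), pale (205,135), turquoise (266,214) and purple (220,269). The black one on the board fits the asphalt core. I'll confirm it and measure in enlarged crops.

Run:
```python
import cv2,numpy as np
im=cv2.imread("pics/top0.png")
a=im[100:250,285:450]; a=cv2.resize(a,None,fx=4,fy=4,interpolation=cv2.INTER_CUBIC)
cv2.imwrite("pics/c1.png",cv2.convertScaleAbs(a,alpha=1.5))
b=im[105:285,180:290]; b=cv2.resize(b,None,fx=3,fy=3,interpolation=cv2.INTER_CUBIC)
s=cv2.imread("pics/scene0.png")[230:360,330:470]; s=cv2.resize(s,None,fx=3,fy=3,interpolation=cv2.INTER_CUBIC)
o=np.zeros((540,330+420,3),np.uint8); o[:,:330]=b; o[:390,330:]=s
cv2.imwrite("pics/c2.png",cv2.convertScaleAbs(o,alpha=1.5))
```

```text
(no output)
```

View pics/c1.png

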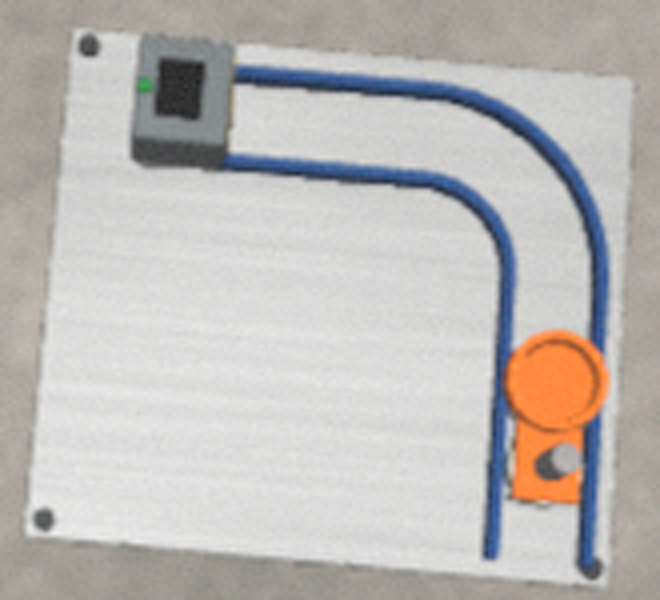

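View pics/c2.png

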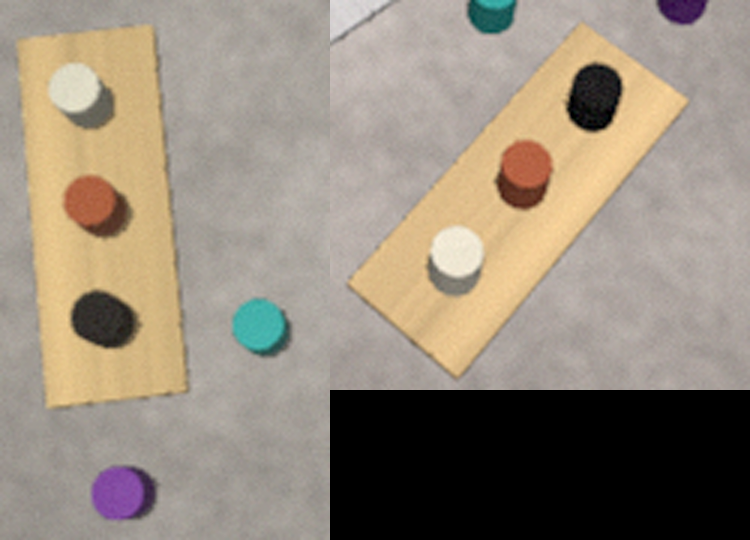

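```bash
cat > h.py <<'E'
import numpy as np,cv2
from scipy.optimize import least_squares
from scipy.spatial.transform import Rotation as R
CAM={'top':(458.2935330407129,318.97070661524896,198.85632068668895,np.array([[0.01942305,0.99062985,-0.13518599,0.37115594],[-0.99975168,0.02072076,0.00819889,0.02218869],[0.01092323,0.13499317,0.99078632,0.97507771]])),
'scene':(520.072016903603,334.0132014278745,194.95886228051356,np.array([[-0.75838836,-0.55972753,0.3339943,0.9025335],[0.65164664,-0.63987867,0.40732289,0.47825392],[-0.01427401,0.5265552,0.8500211,1.06555878]]))}
def ray(u,v,z,f,cx,cy,P):
    d=P[:3,:3]@np.array([(u-cx)/f,-(v-cy)/f,-1]); o=P[:3,3]
    return (o+d*(z-o[2])/d[2])
def ray_n(n,u,v,z): return ray(u,v,z,*CAM[n])
def crop(u,v,k,ox,oy): return (u+.5)/k-.5+ox,(v+.5)/k-.5+oy
def fit_pose(G,W):
    G=np.array(G);W=np.array(W)
    r=least_squares(lambda p:((np.c_[np.cos(p[2])*G[:,0]-np.sin(p[2])*G[:,1],np.sin(p[2])*G[:,0]+np.cos(p[2])*G[:,1]]+p[:2])-W).ravel(),[0.5,0,0])
    return r.x,r.fun
E
python3 - <<'E'
from h import *
np.set_printoptions(precision=4,suppress=True)
c1=lambda u,v,z:ray_n('top',*crop(u,v,4,285,100),z)[:2]
G=[(.14,.155),(.14,-.155),(-.14,-.155),(-.14,.155)]
W=[c1(*p,.008) for p in [(74,28),(632,77),(607,584),(25,536)]]
p,f=fit_pose(G,W);print("guide",p,f)
Rg=np.array([[np.cos(p[2]),-np.sin(p[2])],[np.sin(p[2]),np.cos(p[2])]])
ing=lambda w:Rg.T@(w-p[:2])
for n,u,v,z in [("cup",556,381,.038),("post",567,459,.068),("rail inner end",491,558,.022),("rail outer end",587,567,.022),("head front far",234,42,.058),("headfront near",226,140,.058),("brass",234,75,.03)]:
    w=c1(u,v,z);print(n,w,ing(w))
c2=lambda u,v,z:ray_n('top',*crop(u,v,3,180,105),z)[:2]
for q in [(75,88),(91,202),(98,317)]:print("core",c2(*q,.052))
G=[(.135,.05),(.135,-.05),(-.135,-.05),(-.135,.05)]
b,f=fit_pose(G,[c2(*q,.008) for q in [(18,40),(153,26),(187,391),(47,407)]]);print("board",b,f)
c3=lambda u,v,z:ray_n('scene',*crop(u-330,v,3,330,230),z)[:2]
for q in [(457,251),(526,164),(597,88)]:print("core scene",c3(*q,.052))
E
```

```text
guide [ 0.5571 -0.0908 -0.0657] [ 0.0008  0.0019  0.0012 -0.0017 -0.0017 -0.0013 -0.0004  0.0011]
cup [ 0.5119 -0.2021] [-0.0378 -0.1141]
post [ 0.4682 -0.2   ] [-0.0815 -0.1148]
rail inner end [ 0.4206 -0.1711] [-0.1309 -0.089 ]
rail outer end [ 0.4169 -0.221 ] [-0.1313 -0.1391]
head front far [ 0.6832 -0.0319] [0.122 0.067]
headfront near [ 0.6308 -0.0284] [0.0694 0.0671]
brass [ 0.6745 -0.0338] [0.1134 0.0646]
core [0.6274 0.2534]
core [0.5478 0.2383]
core [0.4692 0.2296]
board [0.5487 0.2411 0.1342] [ 0.0013  0.0011  0.0019 -0.0008 -0.0014 -0.0011 -0.0017  0.0008]
core scene [0.629  0.2548]
core scene [0.551  0.2406]
core scene [0.4732 0.2324]
```

```bash
cat >> h.py <<'E'
def go(x,y,z,jaw=None):
    """print tool-frame shift (cm) and turn about tool x to reach TCP (x,y,z) with jaw axis at world yaw 'jaw' (mod pi)"""
    from rig import sensors
    s=sensors.read_state(); T=R.from_rotvec(s['eef_rot']).as_matrix()
    yaw=np.arctan2(T[1,1],T[0,1])
    d=T.T@(np.array([x,y,z])-s['position'])*100
    t=np.zeros(3)
    if jaw is not None:
        a=(jaw-yaw+np.pi/2)%np.pi-np.pi/2
        c,sn=np.cos(yaw+a),np.sin(yaw+a)
        D=np.c_[[0,0,-1],[c,sn,0],np.cross([0,0,-1],[c,sn,0])]
        t=R.from_matrix(T.T@D).as_rotvec()
    print("pos",s['position'].round(4),"yaw",yaw.round(4),"j6",s['joints'][5].round(3),"F",s['wrist_force'].round(2),"t",round(s['clock'],2))
    print("shift cm",d.round(3),"turn",t.round(4), "toolaxes\n",T.round(3))
# guide: lane frame (guide origin) first estimate
GY=-0.0657; GO=np.array([.5571,-.0908])+np.array([[np.cos(GY),-np.sin(GY)],[np.sin(GY),np.cos(GY)]])@[0,-.04]
def g2w(x,y): return GO+np.array([[np.cos(GY),-np.sin(GY)],[np.sin(GY),np.cos(GY)]])@[x,y]
E
python3 - <<'E'
from h import *
go(.44,.231,.23,.134+np.pi/2); print(GO,g2w(-.0378,-.075))
E
```

```text
pos [ 0.164  -0.4984  0.2307] yaw -1.253 j6 -0.146 F [-0.02 -0.54 -0.55] t 0.1
shift cm [  0.162 -60.661 -49.005] turn [ 1.838e-01 -1.000e-04  1.300e-03] toolaxes
 [[-0.     0.312 -0.95 ]
 [ 0.001 -0.95  -0.312]
 [-1.    -0.001 -0.   ]]
[ 0.55447389 -0.1307137 ] [ 0.51183149 -0.20307022]
```

Call:
send_rows:
  moves:
    - [0,-1.4,-3.8,0,0,0]
    - [0,-1.4,-3.8,0,0,0]
    - [0,-1.4,-3.8,0,0,0]
    - [0,-1.4,-3.8,0,0,0]
    - [0,-1.4,-3.8,0,0,0]
    - [0,-1.4,-3.8,0,0,0]
    - [0,-1.4,-3.8,0,0,0]
    - [0,-1.4,-3.8,0,0,0]
    - [0,-4.15,-1.54,0,0,0]
    - [0,-4.15,-1.54,0,0,0]
    - [0,-4.15,-1.54,0,0,0]
    - [0,-4.15,-1.54,0,0,0]
    - [0,-4.15,-1.54,0,0,0]
    - [0,-4.15,-1.54,0,0,0]
    - [0,-4.15,-1.54,0,0,0]
    - [0,-4.15,-1.54,0,0,0]
    - [0,-4.15,-1.54,0,0,0]
    - [0,-4.15,-1.54,0,0,0]
    - [0,-4.15,-1.54,0,0,0]
    - [0,-4.15,-1.54,0.18,0,0]

```text
clock: 2.6
position: [0.4375, 0.2349, 0.231]
eef_rot: [2.151, 0.144, -2.152]
wrist_force: [0.5, 0.6, 0.1]
gripper_width: 0.0855
```

Call:
send_rows:
  moves:
    - [0,0,0,0,0,0]
    - [0,0,0,0,0,0]

```text
clock: 2.85
position: [0.4375, 0.2332, 0.2308]
eef_rot: [2.147, 0.15, -2.15]
wrist_force: [0.3, -0.8, -0.2]
gripper_width: 0.0854
```

Run:
```python
from h import *
from rig import cams
go(.4712,.231,.15,.134+np.pi/2)
c=cams.capture("wrist");cv2.imwrite("pics/w1.png",c["frame"][:,:,::-1])
np.savez("w1.npz",P=c["pose"],k=[c["fx"],c["cx"],c["cy"]])
print(c["pose"],c["fx"],c["cx"],c["cy"])
```

```text
pos [0.4375 0.2332 0.2308] yaw -1.4308 j6 1.766 F [ 0.32 -0.76 -0.24] t 2.85
shift cm [ 8.081  0.678 -3.318] turn [ 0.006   0.001  -0.0007] toolaxes
 [[-0.001  0.14  -0.99 ]
 [-0.001 -0.99  -0.14 ]
 [-1.     0.001  0.001]]
[[ 1.38926688e-01  9.43719464e-01  3.00154876e-01  5.14157204e-01]
 [-9.90302641e-01  1.32319531e-01  4.23346391e-02  2.42998102e-01]
 [ 2.35670395e-04 -3.03125577e-01  9.52950591e-01  3.73590043e-01]
 [ 0.00000000e+00  0.00000000e+00  0.00000000e+00  1.00000000e+00]] 313.2647577431683 319.7554593079671 200.0772525214562
```

View pics/w1.png

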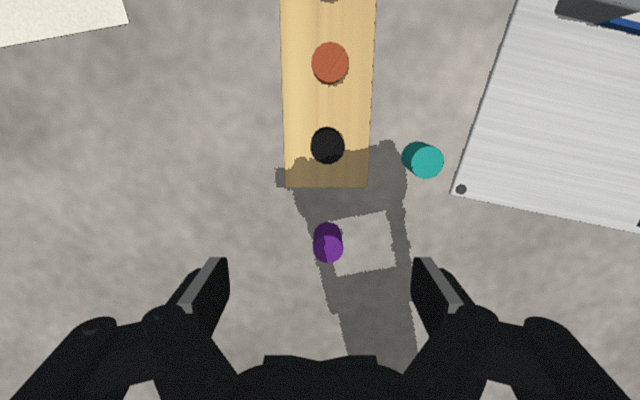

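Run:
```python
from h import *
d=np.load("w1.npz");f,cx,cy=d['k']
b=cv2.cvtColor(cv2.imread("pics/w1.png"),cv2.COLOR_BGR2GRAY)
m=np.zeros_like(b);m[120:172,300:352]=(b[120:172,300:352]<60)
n,l,s,c=cv2.connectedComponentsWithStats(m);i=1+s[1:,4].argmax();print(s[i],c[i])
for n,u,v,z in [("black",*c[i],.05),("red",330,61,.052),("turq top",428,159,.044),("purple top",329,248,.044)]:
    print(n,ray(u,v,z,f,cx,cy,d['P']))
```

```text
[311 127  33  37 961] [327.03954214 145.38605619]
black [0.47163913 0.22940282 0.05      ]
red [0.55063679 0.23827404 0.052     ]
turq top [0.4715217  0.12108234 0.044     ]
purple top [0.35403831 0.20962333 0.044     ]
```

Call:
send_rows:
  moves:
    - [2,0.4,-1.66,0,0,0]
    - [3,0.4,-1.66,0,0,0]
    - [4,0,0,0,0,0]
    - [4,0,0,0,0,0]
    - [3,0,0,0,0,0]
    - [2,0,0,0,0,0]
    - [1.5,0,0,0,0,0]
    - [1.2,0,0,0,0,0]
    - [0,0,0,0,0,0]

```text
clock: 4.03
position: [0.4715, 0.2297, 0.0238]
eef_rot: [2.149, 0.148, -2.151]
wrist_force: [0.2, 0.9, 0.1]
gripper_width: 0.0853
```

Call:
send_rows:
  moves:
    - [0,0,0,0,0,0]
    - [0,0,0,0,0,0]
    - [0,0,0,0,0,0]
    - [0,0,0,0,0,0]
    - [0,0,0,0,0,0]
    - [0,0,0,0,0,0]
  hand: 0

```text
clock: 4.78
position: [0.4722, 0.2303, 0.0251]
eef_rot: [2.152, 0.149, -2.148]
wrist_force: [-0.3, 0.2, 5.9]
gripper_width: 0.034
```

Call:
send_rows:
  moves:
    - [-0.5,0,0,0,0,0]
    - [-2,0,0,0,0,0]
    - [-3,0,0,0,0,0]
    - [-3,0,0,0,0,0]
    - [-2,0,0,0,0,0]
    - [0,0,0,0,0,0]

```text
clock: 5.52
position: [0.4725, 0.2304, 0.1306]
eef_rot: [2.154, 0.149, -2.147]
wrist_force: [-0.3, 0.7, -1.4]
gripper_width: 0.0343
```

Run:
```python
from h import *
x,y=g2w(-.0378,-.075); go(x,y,.13,GY+np.pi/2)
from rig import cams
c=cams.capture("top");cv2.imwrite("pics/t2.png",c["frame"][:,:,::-1])
```

```text
pos [0.4725 0.2304 0.1306] yaw -1.4329 j6 1.741 F [-0.35  0.7  -1.44] t 5.53
shift cm [3.4000e-02 4.3472e+01 2.0620e+00] turn [ 0.2036 -0.0031  0.0008] toolaxes
 [[ 0.003  0.137 -0.991]
 [ 0.001 -0.991 -0.137]
 [-1.    -0.    -0.003]]
```

Call:
send_rows:
  moves:
    - [0,2.1,0.2,0,0,0]
    - [0,4.2,0.2,0,0,0]
    - [0,4.2,0.2,0,0,0]
    - [0,4.2,0.2,0,0,0]
    - [0,4.2,0.2,0,0,0]
    - [0,4.2,0.2,0,0,0]
    - [0,4.2,0.2,0,0,0]
    - [0,4.2,0.2,0,0,0]
    - [0,4.2,0.2,0,0,0]
    - [0,4.2,0.2,0,0,0]
    - [0,2.5,0.06,0,0,0]
    - [0,1.07,0,0.1,-0.003,0]
    - [0,0,0,0.1,0,0]
    - [0,0,0,0,0,0]
    - [0,0,0,0,0,0]

```text
clock: 7.45
position: [0.5107, -0.2029, 0.1285]
eef_rot: [-2.186, 0.066, 2.195]
wrist_force: [-0.3, 0.4, -1.4]
gripper_width: 0.0348
```

Run:
```python
from h import *
x,y=g2w(-.0378,-.075); go(x,y,.08,GY+np.pi/2)
from rig import cams
c=cams.capture("wrist");cv2.imwrite("pics/w2.png",c["frame"][:,:,::-1])
np.savez("w2.npz",P=c["pose"],k=[c["fx"],c["cx"],c["cy"]])
```

```text
pos [ 0.5107 -0.2029  0.1285] yaw -1.6309 j6 1.115 F [-0.26  0.36 -1.36] t 7.45
shift cm [ 4.849  0.007 -0.134] turn [0.0056 0.0043 0.0001] toolaxes
 [[-0.004 -0.06  -0.998]
 [ 0.    -0.998  0.06 ]
 [-1.    -0.     0.004]]
```

View pics/w2.png

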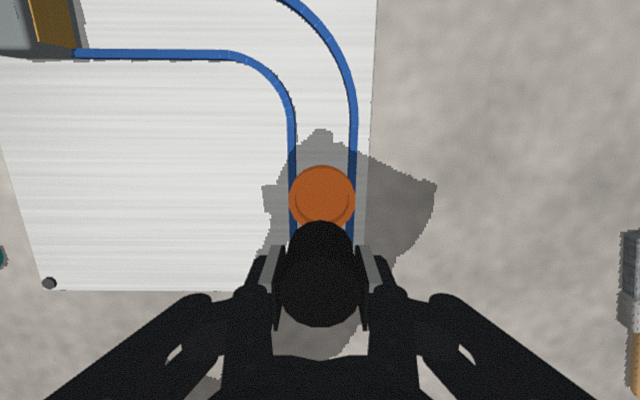

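```bash
cat >> h.py <<'E'
def proj(X,k,P):
    f,cx,cy=k; q=(np.atleast_2d(X)-P[:3,3])@P[:3,:3]
    return np.c_[cx+f*q[:,0]/-q[:,2], cy-f*q[:,1]/-q[:,2]]
def circ(x,y,z,r):
    a=np.linspace(0,2*np.pi,200); return np.c_[x+r*np.cos(a),y+r*np.sin(a),0*a+z]
def ext(A): return np.r_[A.min(0),A.max(0)].round(1)
E
python3 - <<'E'
from h import *
d=np.load("w2.npz"); im=cv2.imread("pics/w2.png").astype(int)
B,G,Rr=im[...,0],im[...,1],im[...,2]
m=((Rr>90)&(Rr>1.6*G)&(Rr>2*B)); m[:, :250]=0; m[:,400:]=0
ys,xs=np.nonzero(m); print("cup px rows",ys.min(),"cols",xs.min(),xs.max(), {r:(xs[ys==r].min(),xs[ys==r].max()) for r in range(180,215,5)})
g=im.sum(2)/3
for r in (230,250,270,290): print(r,np.nonzero(g[r,262:380]<32)[0][[0,-1]]+262)
def res(p):
    A=proj(circ(p[0],p[1],.038,.026),d['k'],d['P']); e=ext(A); return [e[0]-xs.min(),e[2]-xs.max()-1,e[1]-ys.min()]
r=least_squares(res,[.512,-.203],diff_step=1e-3); print("cup",r.x,r.fun)
for z in (.1565,.1125): print("core at z",z,ext(proj(circ(.5107,-.2029,z,.018),d['k'],d['P'])))
for x,y in [(-.03,-.075)]:
  for s in (-1,1): print("rail inner edge", proj(np.r_[g2w(0.0,-.075+s*.0218),.022],d['k'],d['P']))
E
python3 - <<'E'
import cv2
im=cv2.imread("pics/w2.png")[90:340,230:410]
cv2.imwrite("pics/w2c.png",cv2.convertScaleAbs(cv2.resize(im,None,fx=2.4,fy=2.4,interpolation=cv2.INTER_CUBIC),alpha=2.5))
E
```

```text
cup px rows 165 cols 289 354 {180: (np.int64(294), np.int64(349)), 185: (np.int64(292), np.int64(351)), 190: (np.int64(290), np.int64(353)), 195: (np.int64(289), np.int64(354)), 200: (np.int64(289), np.int64(354)), 205: (np.int64(289), np.int64(354)), 210: (np.int64(291), np.int64(353))}
230 [296 343]
250 [281 359]
270 [275 379]
290 [263 379]
cup [ 0.51521308 -0.20581937] [-0.4  0.3  0.2]
core at z 0.1565 [275.  254.3 359.9 327.6]
core at z 0.1125 [285.7 216.  350.3 274.5]
rail inner edge [[346.38299977 151.05666845]]
rail inner edge [[291.53070815 150.77855585]]
```

View pics/w2c.png

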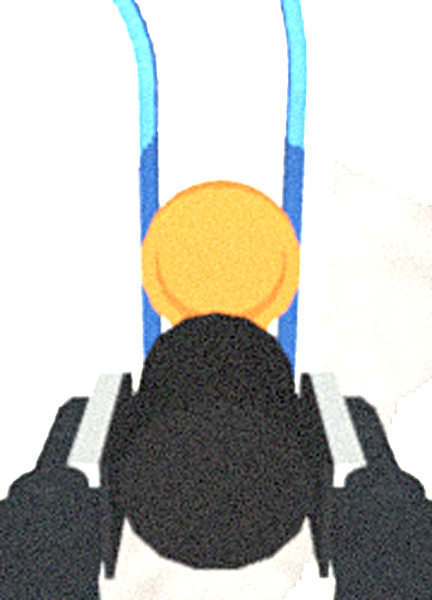

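Run:
```python
from h import *
d=np.load("w2.npz");k,P=d['k'],d['P']
def res(p):
    b=ext2(proj(circ(p[0],p[1],p[2],.018),k,P)); t=ext2(proj(circ(p[0],p[1],p[2]+.044,.018),k,P))
    return [b[1]-220.4,b[0]-289.6,b[2]-352.9,t[3]-326.7]
ext2=lambda A:np.r_[A.min(0),A.max(0)]
r=least_squares(res,[.51,-.203,.11],diff_step=1e-3);print(r.x,r.fun)
```

```text
[ 0.50586008 -0.20444102  0.1064765 ] [-0.36424327  0.64744682 -0.64748496  0.30048668]
```

Wrist view: the core is held at (320,275), with its bottom rim's front edge at row 220. The cup circle is centred at (322,198). I'll move forward a little and down to just above the rim, then measure again up close.

Call:
send_rows:
  moves:
    - [1.5,0.1,-0.41,0.005,0.004,0]
    - [2,0,0,0,0,0]
    - [1.5,0,0,0,0,0]
    - [0.8,0,0,0,0,0]
    - [0.4,0,0,0,0,0]
    - [0,0,0,0,0,0]

```text
clock: 8.25
position: [0.5152, -0.2047, 0.0673]
eef_rot: [-2.189, 0.074, 2.186]
wrist_force: [-0.2, 0.7, -1.4]
gripper_width: 0.0342
```

Run:
```python
from h import *
from rig import cams
go(.5118,-.204,.05)
c=cams.capture("wrist");cv2.imwrite("pics/w3.png",c["frame"][:,:,::-1])
np.savez("w3.npz",P=c["pose"],k=[c["fx"],c["cx"],c["cy"]])
a=c["frame"][110:330,225:415,::-1]
a=cv2.convertScaleAbs(cv2.resize(a,None,fx=2.5,fy=2.5,interpolation=cv2.INTER_CUBIC),alpha=2.2)
t=cams.capture("top")["frame"][150:250,380:480,::-1]
cv2.imwrite("pics/w3c.png",a)
cv2.imwrite("pics/t3.png",t)
```

```text
pos [ 0.5152 -0.2047  0.0673] yaw -1.638 j6 1.122 F [-0.22  0.73 -1.44] t 8.25
shift cm [ 1.733 -0.044  0.348] turn [0. 0. 0.] toolaxes
 [[ 0.001 -0.067 -0.998]
 [-0.001 -0.998  0.067]
 [-1.     0.001 -0.001]]
```

View pics/w3c.png

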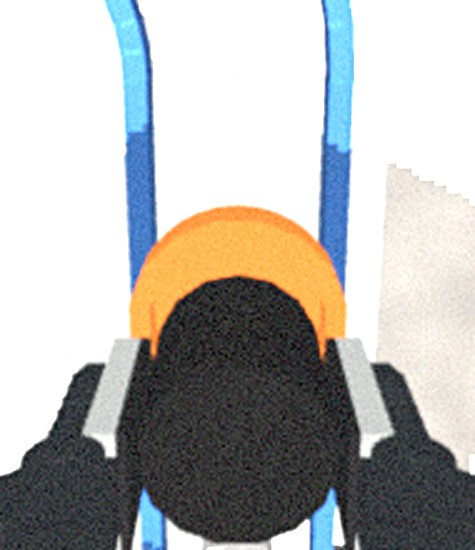

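Run:
```python
from h import *
d=np.load("w3.npz");k,P=d['k'],d['P']
e=lambda A:np.r_[A.min(0),A.max(0)]
cv=lambda u,o:(u+.5)/2.5-.5+o
def cup(p):
    b=e(proj(circ(p[0],p[1],.038,.026),k,P)); return [b[1]-cv(206,110),b[0]-cv(131,225),b[2]-cv(346,225)]
def core(p):
    b=e(proj(circ(p[0],p[1],p[2],.018),k,P)); t=e(proj(circ(p[0],p[1],p[2]+.044,.018),k,P))
    return [b[1]-cv(276,110),b[0]-cv(155,225),b[2]-cv(323,225),t[3]-cv(541,110)]
for f,p in ((cup,[.51,-.2]),(core,[.51,-.2,.045])):
    r=least_squares(f,p,diff_step=1e-3);print(f.__name__,r.x,np.round(r.fun,2))
for z in (.045,.0475,.05):
    r=least_squares(lambda p:core([*p,z])[:3],[.51,-.2],diff_step=1e-3);print(z,r.x)
```

```text
cup [ 0.51675639 -0.20591211] [ 0.05 -0.58  0.58]
core [ 0.51198118 -0.20569045  0.04729038] [-1.24  2.19 -2.19  1.01]
0.045 [ 0.51046082 -0.2055925 ]
0.0475 [ 0.51141015 -0.20565154]
0.05 [ 0.51235897 -0.20571056]
```

Call:
send_rows:
  moves:
    - [0,0,-0.48,0,0,0]
    - [0,0,0,0,0,0]
    - [0.5,0,0,0,0,0]
    - [0.5,0,0,0,0,0]
    - [0.4,0,0,0,0,0]
    - [0.2,0,0,0,0,0]
    - [0,0,0,0,0,0]

```text
clock: 9.22
position: [0.521, -0.2053, 0.0539]
eef_rot: [-2.193, 0.076, 2.183]
wrist_force: [-5.4, 3.3, 20.3]
gripper_width: 0.0344
```

Call:
send_rows:
  moves:
    - [0.15,0,0,0,0,0]
    - [0.15,0,0,0,0,0]
    - [0,0,0,0,0,0]

```text
clock: 9.6
position: [0.5231, -0.2066, 0.0524]
eef_rot: [-2.201, 0.079, 2.179]
wrist_force: [-1.9, 0.5, 23.9]
gripper_width: 0.0345
```

Call:
send_rows:
  moves:
    - [-0.4,0,0,0,0,0]
    - [-0.8,0,0,0,0,0]
    - [-0.6,0,0,0,0,0]
    - [0,0,0,0,0,0]
    - [0,0,0,0,0,0]

```text
clock: 10.22
position: [0.5198, -0.2048, 0.0659]
eef_rot: [-2.188, 0.074, 2.187]
wrist_force: [0.0, 0.7, -1.7]
gripper_width: 0.0343
```

Run:
```python
from h import *
from rig import cams
go(.52,-.205,.05)
c=cams.capture("wrist");cv2.imwrite("pics/w4.png",c["frame"][:,:,::-1])
np.savez("w4.npz",P=c["pose"],k=[c["fx"],c["cx"],c["cy"]])
a=c["frame"][110:330,225:415,::-1]
a=cv2.convertScaleAbs(cv2.resize(a,None,fx=2,fy=2,interpolation=cv2.INTER_CUBIC),alpha=2.2)
s=cams.capture("scene")["frame"][90:200,230:330,::-1]
s=cv2.convertScaleAbs(cv2.resize(s,None,fx=4,fy=4,interpolation=cv2.INTER_CUBIC),alpha=1.8)
o=np.zeros((440,790,3),np.uint8);o[:,:380]=a;o[:,385:785]=s
cv2.imwrite("pics/w4c.png",o)
```

```text
pos [ 0.5198 -0.2048  0.0659] yaw -1.638 j6 1.125 F [ 0.05  0.69 -1.66] t 10.22
shift cm [ 1.593  0.014 -0.021] turn [0. 0. 0.] toolaxes
 [[ 0.001 -0.067 -0.998]
 [-0.    -0.998  0.067]
 [-1.     0.    -0.001]]
```

View pics/w4c.png

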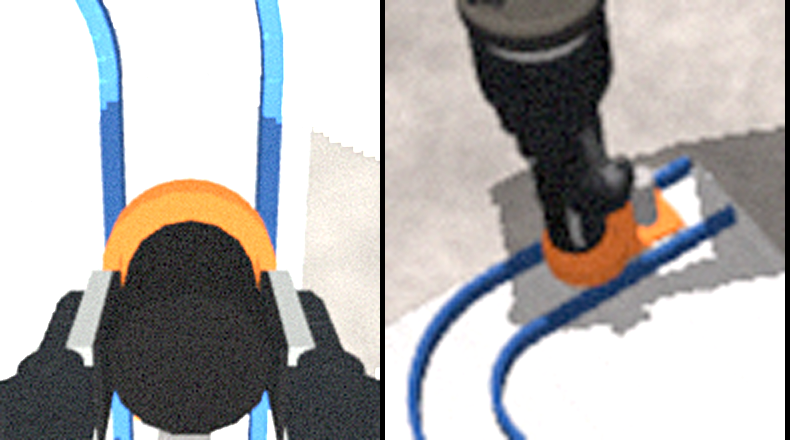

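```bash
cat > fit.py <<'E'
from h import *
def arcs(n):
    d=np.load(n+".npz");k,P=d['k'],d['P']; im=cv2.GaussianBlur(cv2.imread(f"pics/{n}.png"),(3,3),0).astype(float)
    B,G,Rr=im[...,0],im[...,1],im[...,2]
    org=((Rr-B)>35)
    red=Rr
    cup=[];core=[]
    for c in range(300,342,2):
        o=np.nonzero(org[150:260,c])[0]+150
        if len(o)==0: continue
        cup.append((c,o[0]-.5))
        v=(Rr-B)[:,c]; r=o[o<o[0]+60][-1]; core.append((c,r+.5))
    for r in range(int(min(q[1] for q in cup))+8,int(np.median([q[1] for q in core]))-2,3):
        o=np.nonzero(org[r,250:390])[0]+250; cup+= [(o[0]-.5,r),(o[-1]+.5,r)]
    return k,P,np.array(cup),np.array(core)
def dist(p,z,rad,pts,k,P):
    A=proj(circ(p[0],p[1],z,rad),k,P)
    i=np.hypot(*(pts[:,None]-A[None]).transpose(2,0,1)).argmin(1)
    c=A.mean(0); return np.hypot(*(pts-c).T)-np.hypot(*(A[i]-c).T)
def run(n,tz):
    k,P,cup,core=arcs(n)
    L=dict(loss='soft_l1',diff_step=1e-4)
    r=least_squares(lambda p:dist(p,.038,.026,cup,k,P),[.515,-.205],**L); print(n,"cup",r.x.round(4),"rms",r.fun.std().round(2))
    for off in (.013,.016,.020,.024):
        q=least_squares(lambda p:dist(p,tz-off,.018,core,k,P),[.515,-.205],**L); print(" off",off,"core",q.x.round(4),"rms",q.fun.std().round(2),"need dx",(r.x-q.x).round(4))
    return core
if __name__=="__main__":
    run("w3",.0673); print(run("w4",.0659)[::3].round(1).tolist())
E
python3 fit.py
```

```text
w3 cup [ 0.5169 -0.2058] rms 0.87
 off 0.013 core [ 0.5136 -0.2055] rms 0.32 need dx [ 0.0033 -0.0003]
 off 0.016 core [ 0.5125 -0.2055] rms 0.3 need dx [ 0.0044 -0.0003]
 off 0.02 core [ 0.511  -0.2054] rms 0.27 need dx [ 0.0059 -0.0003]
 off 0.024 core [ 0.5094 -0.2053] rms 0.26 need dx [ 0.0074 -0.0005]
w4 cup [ 0.5176 -0.2054] rms 0.59
 off 0.013 core [ 0.5181 -0.2056] rms 0.36 need dx [-0.0005  0.0002]
 off 0.016 core [ 0.517  -0.2056] rms 0.33 need dx [0.0007 0.0002]
 off 0.02 core [ 0.5155 -0.2055] rms 0.3 need dx [0.0022 0.0001]
 off 0.024 core [ 0.5139 -0.2053] rms 0.29 need dx [ 0.0037 -0.0001]
[[300.0, 227.5], [306.0, 223.5], [312.0, 221.5], [318.0, 220.5], [324.0, 220.5], [330.0, 222.5], [336.0, 225.5]]
```

Call:
send_rows:
  moves:
    - [0,0,-0.2,0,0,0]
    - [0.4,0,0,0,0,0]
    - [0.4,0,0,0,0,0]
    - [0.3,0,0,0,0,0]
    - [0.1,0,0,0,0,0]
    - [0,0,0,0,0,0]

```text
clock: 11.08
position: [0.5218, -0.205, 0.055]
eef_rot: [-2.189, 0.074, 2.186]
wrist_force: [-2.7, 0.5, 6.5]
gripper_width: 0.0342
```

Call:
send_rows:
  moves:
    - [0.1,0,0,0,0,0]
    - [0.1,0,0,0,0,0]
    - [0,0,0,0,0,0]

```text
clock: 11.45
position: [0.5223, -0.2052, 0.0546]
eef_rot: [-2.191, 0.075, 2.185]
wrist_force: [-5.8, 2.9, 18.6]
gripper_width: 0.0344
```

Run:
```python
from h import *
from rig import cams,sensors
s=sensors.read_state();print(s['wrist_force'].round(2),s['wrist_torque'].round(3),s['position'].round(4))
c=cams.capture("wrist");cv2.imwrite("pics/w5.png",c["frame"][:,:,::-1])
np.savez("w5.npz",P=c["pose"],k=[c["fx"],c["cx"],c["cy"]])
from fit import *
for n,tz in (("w2",.1285),("w3",.0673),("w4",.0659),("w5",.0546)):
    k,P,cup,core=arcs(n)
    q=least_squares(lambda p:dist(p[:2],p[2],.018,core,k,P),[.515,-.205,tz-.018],loss='soft_l1',diff_step=1e-4);print(n,q.x,"off",tz-q.x[2],q.fun.std())
run("w5",.0546)
a=c["frame"][160:260,250:390,::-1]
cv2.imwrite("pics/w5c.png",cv2.convertScaleAbs(cv2.resize(a,None,fx=5,fy=5,interpolation=cv2.INTER_CUBIC),alpha=2.5))
```

```text
[-5.83  2.9  18.64] [0.537 0.837 0.029] [ 0.5223 -0.2052  0.0546]
w2 [ 0.50785641 -0.20353729  0.1120746 ] off 0.01642540222750019 0.4592245011459628
w3 [ 0.50994743 -0.20525819  0.04464952] off 0.02265047544087325 0.26209075658506853
w4 [ 0.51454145 -0.20539096  0.04348519] off 0.022414807441740223 0.288925382746933
w5 [ 0.68286824 -0.21670027  0.36821041] off -0.3136104067623628 0.25156899221673884
w5 cup [ 0.5185 -0.2055] rms 0.41
 off 0.013 core [ 0.5207 -0.206 ] rms 0.32 need dx [-0.0022  0.0005]
 off 0.016 core [ 0.5196 -0.2059] rms 0.3 need dx [-0.0011  0.0005]
 off 0.02 core [ 0.5181 -0.2059] rms 0.27 need dx [0.0005 0.0004]
 off 0.024 core [ 0.5166 -0.2057] rms 0.26 need dx [0.002  0.0003]
```

View pics/w5c.png

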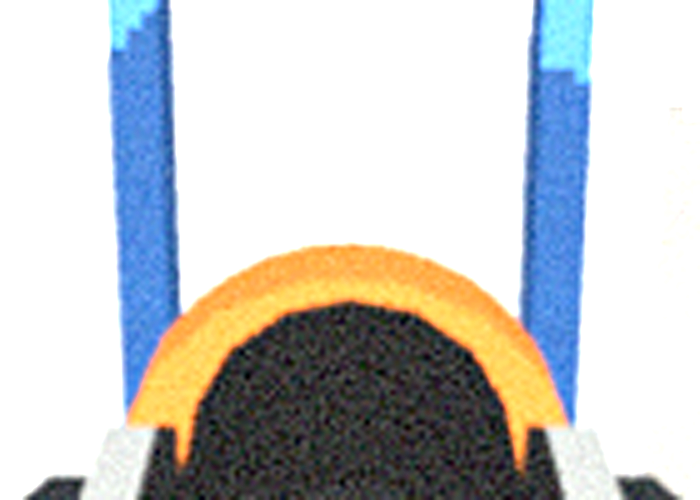

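Run:
```python
from h import *
d=np.load("w5.npz");k,P=d['k'],d['P']
y=np.array([-.067,-.998]);x=np.array([.998,-.067]);t=np.array([.5223,-.2052])
for z in (.0546,.046,.038):
    for j in (.018,.027): print(z,j,[ (proj(np.r_[t+s*j*y+.011*x,z],k,P)[0]).round(0).tolist() for s in (1,-1)])
```

```text
0.0546 0.018 [[354.0, 240.0], [282.0, 240.0]]
0.0546 0.027 [[372.0, 240.0], [264.0, 240.0]]
0.046 0.018 [[352.0, 233.0], [284.0, 234.0]]
0.046 0.027 [[369.0, 233.0], [267.0, 234.0]]
0.038 0.018 [[351.0, 228.0], [285.0, 228.0]]
0.038 0.027 [[367.0, 228.0], [269.0, 228.0]]
```

Call:
send_rows:
  moves:
    - [-0.5,0,0,0,0,0]
    - [-2,0,0,0,0,0]
    - [-2,0,0,0,0,0]
    - [0,-4,0,0,0,0]
    - [0,-4.5,0,0,0,0]
    - [2,0,0,0,0,0]
    - [2,0,0,0,0,0]
    - [1,0,0,0,0,0]
    - [0.5,0,0,0,0,0]
    - [0.3,0,0,0,0,0]
    - [0,0,0,0,0,0]

```text
clock: 12.88
position: [0.5278, -0.1204, 0.0395]
eef_rot: [-2.189, 0.075, 2.186]
wrist_force: [0.1, 0.4, -1.3]
gripper_width: 0.0345
```

Call:
send_rows:
  moves:
    - [0.2,0,0,0,0,0]
    - [0.2,0,0,0,0,0]
    - [0,0,0,0,0,0]

```text
clock: 13.25
position: [0.5276, -0.1203, 0.0352]
eef_rot: [-2.188, 0.074, 2.187]
wrist_force: [-1.3, 0.1, -2.3]
gripper_width: 0.0345
```

Call:
send_rows:
  moves:
    - [0.2,0,0,0,0,0]
    - [0.2,0,0,0,0,0]
    - [0,0,0,0,0,0]

```text
clock: 13.62
position: [0.5275, -0.1202, 0.031]
eef_rot: [-2.188, 0.074, 2.187]
wrist_force: [0.1, -0.4, -0.5]
gripper_width: 0.0344
```

Call:
send_rows:
  moves:
    - [0.2,0,0,0,0,0]
    - [0.1,0,0,0,0,0]
    - [0,0,0,0,0,0]

```text
clock: 14.0
position: [0.5276, -0.1202, 0.0281]
eef_rot: [-2.188, 0.074, 2.187]
wrist_force: [0.1, -1.2, -1.0]
gripper_width: 0.0344
```

Call:
send_rows:
  moves:
    - [0.1,0,0,0,0,0]
    - [0.1,0,0,0,0,0]
    - [0,0,0,0,0,0]

```text
clock: 14.38
position: [0.5276, -0.1203, 0.0262]
eef_rot: [-2.188, 0.074, 2.186]
wrist_force: [0.2, 0.5, -0.5]
gripper_width: 0.0342
```

Call:
send_rows:
  moves:
    - [0.1,0,0,0,0,0]
    - [0.05,0,0,0,0,0]
    - [0,0,0,0,0,0]

```text
clock: 14.75
position: [0.5277, -0.1203, 0.0251]
eef_rot: [-2.189, 0.074, 2.186]
wrist_force: [-1.7, -0.2, 3.7]
gripper_width: 0.0343
```

Call:
send_rows:
  moves:
    - [0.1,0,0,0,0,0]
    - [0,0,0,0,0,0]

```text
clock: 15.0
position: [0.5278, -0.1203, 0.025]
eef_rot: [-2.19, 0.074, 2.186]
wrist_force: [-3.8, 0.7, 13.5]
gripper_width: 0.0348
```

Call:
send_rows:
  moves:
    - [0.1,0,0,0,0,0]
    - [0,0,0,0,0,0]

```text
clock: 15.25
position: [0.5278, -0.1203, 0.025]
eef_rot: [-2.19, 0.074, 2.185]
wrist_force: [-8.0, 2.3, 22.6]
gripper_width: 0.0345
```

Run:
```python
from h import *
for n,tz,row in (("w3",.0673,192.5),("w4",.0659,199.5),("w5",.0546,208.7)):
    d=np.load(n+".npz");k,P=d['k'],d['P']
    print(n,"camrel",(P[:3,3]),"cupfront",ray(320.5,row,.038,*k,P)[:2].round(4),"corefront",ray(320.5,220.1,tz-.0172,*k,P)[:2].round(4))
    im=cv2.GaussianBlur(cv2.imread(f"pics/{n}.png"),(7,3),0); print([ (r,im[r,320].tolist()) for r in range(int(row)-3,223,1)] if n=="w5" else "")
from rig import sensors,cams
s=sensors.read_state();print(s['wrist_force'],s['wrist_torque'])
```

```text
w3 camrel [ 0.59221562 -0.21077932  0.21026537] cupfront [ 0.5425 -0.2079] corefront [ 0.5303 -0.207 ]

w4 camrel [ 0.59683512 -0.21101843  0.20878628] cupfront [ 0.5432 -0.2078] corefront [ 0.5348 -0.2072]

w5 camrel [ 0.59905652 -0.21115581  0.1976345 ] cupfront [ 0.5442 -0.208 ] corefront [ 0.5374 -0.2075]
[(205, [134, 136, 136]), (206, [135, 137, 137]), (207, [127, 132, 138]), (208, [93, 108, 136]), (209, [49, 80, 134]), (210, [30, 71, 134]), (211, [30, 71, 134]), (212, [31, 71, 134]), (213, [33, 72, 134]), (214, [34, 73, 135]), (215, [35, 76, 142]), (216, [37, 82, 154]), (217, [40, 87, 162]), (218, [39, 85, 159]), (219, [34, 70, 129]), (220, [26, 44, 74]), (221, [20, 24, 32]), (222, [21, 20, 20])]
[-8.01069855  2.33801757 22.59312131] [0.39888997 1.19507132 0.01099882]
```

Pressing on the plate showed the core's lowest contact 17 mm below the TCP. That puts the contact at the cup at rim height (38 mm) even though the core is centred over it. The fingertips may be striking the rim, so I'll set the core down here and regrip it higher.

Call:
send_rows:
  moves:
    - [-0.25,0,0,0,0,0]
    - [0,0,0,0,0,0]

```text
clock: 15.5
position: [0.5277, -0.1203, 0.0252]
eef_rot: [-2.189, 0.074, 2.186]
wrist_force: [-0.1, 0.1, -1.8]
gripper_width: 0.0346
```

Call:
send_rows:
  moves:
    - [0,0,0,0,0,0]
    - [0,0,0,0,0,0]
    - [0,0,0,0,0,0]
    - [-0.6,0,0,0,0,0]
    - [-0.6,0,0,0,0,0]
    - [0,0,0,0,0,0]
  hand: 0.8

```text
clock: 16.25
position: [0.5281, -0.1204, 0.0381]
eef_rot: [-2.191, 0.075, 2.185]
wrist_force: [0.6, -0.9, -0.2]
gripper_width: 0.0684
```

Run:
```python
from h import *
from rig import cams
go(.5276,-.1203,.036)
c=cams.capture("wrist");cv2.imwrite("pics/w6.png",c["frame"][:,:,::-1])
np.savez("w6.npz",P=c["pose"],k=[c["fx"],c["cx"],c["cy"]])
a=c["frame"][150:350,190:450,::-1]
cv2.imwrite("pics/w6c.png",cv2.convertScaleAbs(cv2.resize(a,None,fx=3,fy=3,interpolation=cv2.INTER_CUBIC),alpha=1.6))
k,P=np.array([c["fx"],c["cx"],c["cy"]]),c["pose"]
for z in (.008,.052):print(ext(proj(circ(.5276,-.1203,z,.018),k,P)))
```

```text
pos [ 0.5281 -0.1204  0.0381] yaw -1.638 j6 1.273 F [ 0.64 -0.95 -0.18] t 16.25
shift cm [ 0.205 -0.011  0.055] turn [0. 0. 0.] toolaxes
 [[ 0.003 -0.067 -0.998]
 [-0.001 -0.998  0.067]
 [-1.     0.001 -0.003]]
[288.  208.6 347.9 263.6]
[279.  240.4 356.1 308.4]
```

View pics/w6c.png

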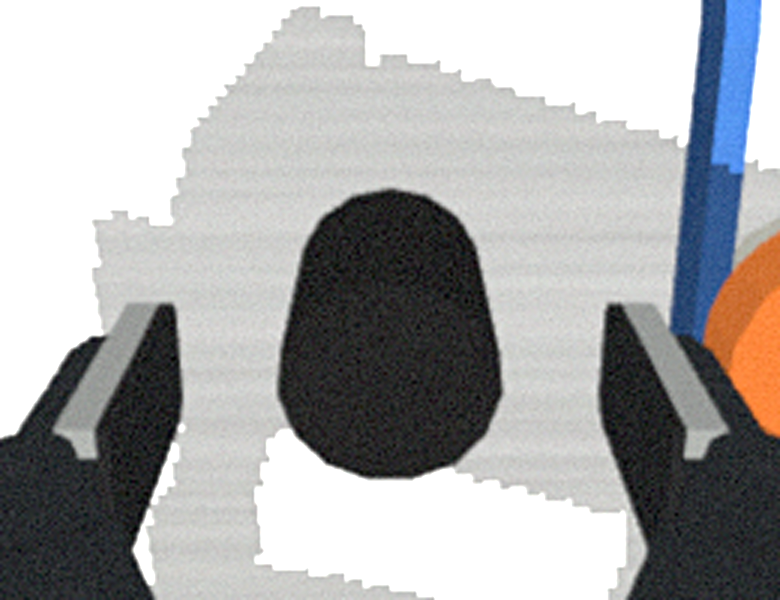

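The core stands upright and centred between the open fingers. This view explains the misfit: the wrist camera sits ahead of the cup. The upper orange edge I used was the foot of the cup's front wall, not the rim, so I had the core about 4 mm too far forward. I'll regrip and correct that.

Call:
send_rows:
  moves:
    - [0.5,0,0,0,0,0]
    - [0.4,0,0,0,0,0]
    - [0,0,0,0,0,0]

```text
clock: 16.68
position: [0.5272, -0.1201, 0.0276]
eef_rot: [-2.187, 0.074, 2.188]
wrist_force: [0.4, -0.1, 0.2]
gripper_width: 0.0685
```

Call:
send_rows:
  moves:
    - [0,0,0,0,0,0]
    - [0,0,0,0,0,0]
    - [0,0,0,0,0,0]
    - [0,0,0,0,0,0]
    - [0,0,0,0,0,0]
    - [-1,0,0,0,0,0]
    - [-2,0,0,0,0,0]
    - [-2,0,0,0,0,0]
    - [0,0,0,0,0,0]
  hand: 0

```text
clock: 17.8
position: [0.5283, -0.1205, 0.0796]
eef_rot: [-2.192, 0.075, 2.184]
wrist_force: [0.5, -1.2, -1.3]
gripper_width: 0.0345
```

Run:
```python
from h import *
go(.518,-.2052,.062,-1.638)
```

```text
pos [ 0.5283 -0.1205  0.0796] yaw -1.638 j6 1.273 F [ 0.54 -1.21 -1.26] t 17.8
shift cm [1.771 8.517 0.47 ] turn [ 0.     -0.0037 -0.0014] toolaxes
 [[ 0.004 -0.067 -0.998]
 [-0.002 -0.998  0.067]
 [-1.     0.001 -0.004]]
```

Call:
send_rows:
  moves:
    - [0,4,0.2,0,-0.003,0]
    - [0,4.52,0.27,0,0,0]
    - [0.6,0,0,0,0,0]
    - [0.6,0,0,0,0,0]
    - [0,0,0,0,0,0]
    - [0,0,0,0,0,0]

```text
clock: 18.55
position: [0.5173, -0.204, 0.0662]
eef_rot: [-2.185, 0.072, 2.191]
wrist_force: [0.3, 0.1, -0.6]
gripper_width: 0.0344
```

Run:
```python
from h import *
from rig import cams,sensors
c=cams.capture("wrist");cv2.imwrite("pics/w7.png",c["frame"][:,:,::-1]);k=np.array([c["fx"],c["cx"],c["cy"]]);P=c["pose"]
np.savez("w7.npz",P=P,k=k)
im=cv2.GaussianBlur(cv2.imread("pics/w7.png"),(9,3),0)
print([(r,im[r,320,2].item(),im[r,320,0].item()) for r in range(180,226)])
print(sensors.read_state()['position'])
for n,r in (("w5",215),("w7",None)):
    d=np.load(n+".npz")
    if r: print(n,ray(320.5,r,.038,*d['k'],d['P']))
g=im[:,:,2].astype(int)-im[:,:,0]
for r in (205,210,215,225,230): o=np.nonzero(g[r,250:390]>35)[0]+250;print(r,o[0],o[-1],[ (a,b) for a,b in zip(o[:-1],o[1:]) if b-a>3])
```

```text
[(180, 132, 132), (181, 132, 132), (182, 131, 131), (183, 132, 131), (184, 131, 130), (185, 131, 130), (186, 131, 130), (187, 131, 130), (188, 132, 131), (189, 134, 132), (190, 134, 133), (191, 134, 134), (192, 134, 135), (193, 134, 132), (194, 135, 112), (195, 135, 74), (196, 134, 40), (197, 134, 29), (198, 134, 30), (199, 133, 30), (200, 135, 31), (201, 143, 34), (202, 154, 37), (203, 159, 38), (204, 160, 39), (205, 160, 39), (206, 160, 38), (207, 159, 38), (208, 160, 39), (209, 160, 39), (210, 160, 39), (211, 160, 39), (212, 160, 39), (213, 160, 39), (214, 160, 38), (215, 161, 38), (216, 156, 37), (217, 125, 33), (218, 69, 25), (219, 28, 18), (220, 19, 19), (221, 22, 21), (222, 21, 20), (223, 20, 19), (224, 21, 20), (225, 21, 20)]
[ 0.51739775 -0.20420266  0.06636389]
w5 [ 0.54055455 -0.20774548  0.038     ]
205 292 348 []
210 288 352 []
215 285 356 []
225 280 360 [(np.int64(300), np.int64(339))]
230 278 362 [(np.int64(295), np.int64(345))]
```

Run:
```python
from h import *
d=np.load("w7.npz")
a=ray(320.5,201.3,.038,*d['k'],d['P']);
for off in (.018,.020): b=ray(320.5,217.7,.0663-off,*d['k'],d['P']);print(a,b,(a-b)[0]-.008)
d=np.load("w5.npz");a=ray(320.5,215,.038,*d['k'],d['P']);b=ray(320.5,220.1,.0546-.0172,*d['k'],d['P']);print(a-b)
```

```text
[ 0.5395411 -0.2068663  0.038    ] [ 0.53344697 -0.20644166  0.0483    ] -0.0019058694575161336
[ 0.5395411 -0.2068663  0.038    ] [ 0.53268307 -0.20639576  0.0463    ] -0.0011419630315895254
[ 0.00318209 -0.00021151  0.0006    ]
```

Call:
send_rows:
  moves:
    - [0.2,0,0.13,0,0,0]
    - [0.4,0,0,0,0,0]
    - [0.4,0,0,0,0,0]
    - [0.3,0,0,0,0,0]
    - [0.2,0,0,0,0,0]
    - [0,0,0,0,0,0]

```text
clock: 19.35
position: [0.5157, -0.2049, 0.0511]
eef_rot: [-2.185, 0.074, 2.19]
wrist_force: [0.5, -0.8, -1.1]
gripper_width: 0.0345
```

Call:
send_rows:
  moves:
    - [0.1,0,0,0,0,0]
    - [0.05,0,0,0,0,0]
    - [0,0,0,0,0,0]

```text
clock: 19.73
position: [0.5158, -0.2048, 0.0498]
eef_rot: [-2.185, 0.074, 2.19]
wrist_force: [-0.0, 0.7, -0.7]
gripper_width: 0.0342
```

In: no contact below rim height. I'll go on down to the floor.

Call:
send_rows:
  moves:
    - [0.1,0,0,0,0,0]
    - [0.05,0,0,0,0,0]
    - [0,0,0,0,0,0]

```text
clock: 20.1
position: [0.5159, -0.2049, 0.0486]
eef_rot: [-2.186, 0.074, 2.189]
wrist_force: [-1.3, 1.2, 3.7]
gripper_width: 0.0343
```

Call:
send_rows:
  moves:
    - [0.05,0,0,0,0,0]
    - [0.05,0,0,0,0,0]
    - [0,0,0,0,0,0]

```text
clock: 20.48
position: [0.5159, -0.2049, 0.0486]
eef_rot: [-2.186, 0.074, 2.189]
wrist_force: [-4.1, 1.1, 12.0]
gripper_width: 0.0341
```

Call:
send_rows:
  moves:
    - [-0.14,0,0,0,0,0]
    - [0,0,0,0,0,0]

```text
clock: 20.72
position: [0.5159, -0.2049, 0.0487]
eef_rot: [-2.186, 0.074, 2.189]
wrist_force: [-0.3, 0.5, 1.5]
gripper_width: 0.0345
```

Call:
send_rows:
  moves:
    - [0,0,0,0,0,0]
    - [0,0,0,0,0,0]
    - [0,0,0,0,0,0]
    - [-0.5,0,0,0,0,0]
    - [-2,0,0,0,0,0]
    - [-3,0,0,0,0,0]
    - [-4,0,0,0,0,0]
    - [-3,0,0,0,0,0]
    - [0,0,0,0,0,0]
  hand: 0.8

```text
clock: 21.85
position: [0.5174, -0.2055, 0.1766]
eef_rot: [-2.192, 0.077, 2.185]
wrist_force: [-0.3, -0.0, -0.5]
gripper_width: 0.0681
```

Run:
```python
from h import *
from rig import cams
x,y=.5159,-.2049
u=np.array([np.cos(GY),np.sin(GY)]); p=np.array([x,y])-.044*u
print("post",p); go(*(p-.03*u),.1,GY+np.pi/2)
o=np.zeros((560,790,3),np.uint8)
c=cams.capture("wrist");cv2.imwrite("pics/w8.png",c["frame"][:,:,::-1]);np.savez("w8.npz",P=c["pose"],k=[c["fx"],c["cx"],c["cy"]])
a=cv2.resize(c["frame"][120:320,230:410,::-1],None,fx=2.5,fy=2.5,interpolation=cv2.INTER_CUBIC)
t=cams.capture("top")["frame"][:,:,::-1];cv2.imwrite("pics/t8.png",t)
b=cv2.resize(t[150:250,385:455],None,fx=4.5,fy=4.5,interpolation=cv2.INTER_CUBIC)
o[:a.shape[0],:a.shape[1]]=a;o[:b.shape[0],455:455+b.shape[1]]=b
cv2.imwrite("pics/w8c.png",cv2.convertScaleAbs(o,alpha=1.8))
```

```text
post [ 0.47199493 -0.20201128]
pos [ 0.5174 -0.2055  0.1766] yaw -1.6379 j6 1.123 F [-0.29 -0.02 -0.55] t 21.85
shift cm [ 7.631 -0.061  7.574] turn [-0.0014 -0.0033 -0.0031] toolaxes
 [[ 0.003 -0.067 -0.998]
 [-0.003 -0.998  0.067]
 [-1.     0.003 -0.003]]
```

View pics/w8c.png

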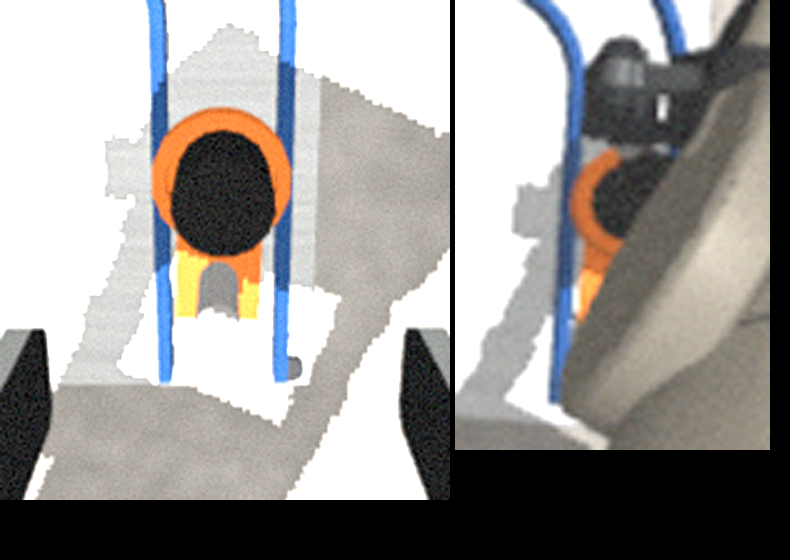

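The core stands in the cup: it is concentric at crop (222,190) inside the orange ring, and the post behind it at (218,290) is clear. That was my 12th view, so from here I go by numbers. I'll shut the fingers and push the post from behind with the finger side, which leaves the shuttle free sideways and can't load the rails much.

Call:
send_rows:
  moves:
    - [0,0,2.5,0,0,0]
    - [0,0,2.5,0,0,0]
    - [0,0,2.2,0,0.01,-0.003]
    - [3,0,0,0,0,0]
    - [4,0,0,0,0,0]
    - [3,0,0,0,0,0]
    - [2,0,0,0,0,0]
    - [1,0,0,0,0,0]
    - [0,0,0,0,0,0]
  hand: 0

```text
clock: 23.08
position: [0.4447, -0.1994, 0.043]
eef_rot: [-2.192, 0.07, 2.179]
wrist_force: [-0.5, -0.7, -0.2]
gripper_width: -0.0003
```

Run:
```python
from h import *
go(.4534,-.2003,.038,GY+np.pi/2)
from rig import sensors
print(sensors.read_state()['gripper_width'])
```

```text
pos [ 0.4447 -0.1994  0.043 ] yaw -1.638 j6 1.049 F [-0.53 -0.66 -0.22] t 23.07
shift cm [ 0.504  0.037 -0.87 ] turn [-0.0015 -0.0061  0.0035] toolaxes
 [[ 0.006 -0.067 -0.998]
 [ 0.003 -0.998  0.067]
 [-1.    -0.004 -0.006]]
-0.0002718188739879374
```

Call:
send_rows:
  moves:
    - [0.2,0,-0.1,0,0.004,0]
    - [0.2,0,-0.2,0,0,0]
    - [0,0,-0.2,0,0,0]
    - [0,0,-0.15,0,0,0]
    - [0,0,-0.15,0,0,0]
    - [0,0,-0.1,0,0,0]

```text
clock: 23.82
position: [0.4529, -0.1999, 0.04]
eef_rot: [-2.196, 0.07, 2.176]
wrist_force: [-7.5, -0.8, 4.9]
gripper_width: 0.0001
```

Call:
send_rows:
  moves:
    - [0,0,-0.15,0,0,0]
    - [0,0,-0.15,0,0,0]
    - [0,0,-0.15,0,0,0]
    - [0,0,-0.15,0,0,0]

```text
clock: 24.32
position: [0.4589, -0.2004, 0.04]
eef_rot: [-2.196, 0.07, 2.176]
wrist_force: [-5.9, -0.3, 2.9]
gripper_width: 0.0002
```

Call:
send_rows:
  moves:
    - [0,0,-0.2,0,0,0]
    - [0,0,-0.2,0,0,0]
    - [0,0,-0.2,0,0,0]
    - [0,0,-0.2,0,0,0]

```text
clock: 24.82
position: [0.4669, -0.201, 0.04]
eef_rot: [-2.196, 0.07, 2.176]
wrist_force: [-5.9, -1.7, 2.5]
gripper_width: 0.0001
```

Call:
send_rows:
  moves:
    - [0,0,-0.3,0,0,0]
    - [0,0,-0.3,0,0,0]
    - [0,0,-0.3,0,0,0]
    - [0,0,-0.3,0,0,0]
    - [0,0,-0.3,0,0,0]
    - [0,0,-0.3,0,0,0]
    - [0,0,-0.3,0,0,0]
    - [0,0,-0.3,0,0,0]
    - [0,0,-0.3,0,0,0]
    - [0,0,-0.3,0,0,0]

```text
clock: 26.08
position: [0.497, -0.2031, 0.0401]
eef_rot: [-2.196, 0.07, 2.176]
wrist_force: [-4.7, -2.7, -0.3]
gripper_width: 0.0001
```

Call:
send_rows:
  moves:
    - [0,0,-0.3,0,0,0]
    - [0,0,-0.3,0,0,0]
    - [0,0,-0.3,0,0,0]
    - [0,0,-0.3,0,0,0]
    - [0,0,-0.3,0,0,0]

```text
clock: 26.7
position: [0.5134, -0.2042, 0.0406]
eef_rot: [-2.199, 0.071, 2.173]
wrist_force: [-3.1, -1.3, -1.7]
gripper_width: -0.0003
```

Call:
send_rows:
  moves:
    - [0,0,-0.3,0,0,0]
    - [0,0,-0.3,0,0,0]
    - [0,0,-0.3,0,0,0]
    - [0,0,-0.3,0,0,0]

```text
clock: 27.2
position: [0.5254, -0.2051, 0.0408]
eef_rot: [-2.2, 0.071, 2.173]
wrist_force: [-4.0, -1.0, -2.3]
gripper_width: -0.0001
```

Run:
```python
from h import *
from rig import sensors
GO+= [.0025,-.0015]
s=sensors.read_state();T=R.from_rotvec(s['eef_rot']).as_matrix()
p=s['position'][:2]-.019*T[:2,2]; c,n=np.cos(GY),np.sin(GY)
print("post in guide",np.array([[c,n],[-n,c]])@(p-GO),s['position'],s['wrist_force'],s['wrist_torque'],T.round(3).tolist())
```

```text
post in guide [-0.00775548 -0.0748506 ] [ 0.52536528 -0.20511767  0.0408162 ] [-4.04895254 -1.0021704  -2.34859848] [-0.2121054   0.62473593 -0.0813561 ] [[0.012, -0.067, -0.998], [0.002, -0.998, 0.067], [-1.0, -0.002, -0.012]]
```

Call:
send_rows:
  moves:
    - [0.005,0,-0.3,0,0,0]
    - [0.005,0,-0.3,0,0,0]
    - [0.005,0,-0.3,0,0,0]
    - [0.005,0,-0.3,0,0,0]
    - [0.005,0,-0.3,0,0,0]

```text
clock: 27.82
position: [0.5389, -0.2061, 0.0406]
eef_rot: [-2.196, 0.07, 2.177]
wrist_force: [-11.2, -3.1, 2.6]
gripper_width: 0.0002
```

Call:
send_rows:
  moves:
    - [0.005,0,-0.3,0,0,0]
    - [0.005,0,-0.3,0,0,0]
    - [0.005,0,-0.3,0,0,0]
    - [0.005,0,-0.3,0,0,0]

```text
clock: 28.32
position: [0.5492, -0.2076, 0.0407]
eef_rot: [-2.193, 0.071, 2.18]
wrist_force: [-16.7, -6.1, 6.7]
gripper_width: -0.0003
```

Call:
send_rows:
  moves:
    - [0.005,0.09,-0.375,-0.05,0,0]
    - [0.005,0.09,-0.375,-0.05,0,0]
    - [0.005,0.09,-0.375,-0.05,0,0]

```text
clock: 28.7
position: [0.5608, -0.2108, 0.0408]
eef_rot: [2.186, 0.093, -2.171]
wrist_force: [-13.8, -5.9, 3.8]
gripper_width: -0.0004
```

Call:
send_rows:
  moves:
    - [0.005,0.09,-0.375,-0.05,0,0]
    - [0.005,0.09,-0.375,-0.05,0,0]
    - [0.005,0.09,-0.375,-0.05,0,0]
    - [0.005,0.09,-0.375,-0.05,0,0]

```text
clock: 29.2
position: [0.5774, -0.2119, 0.0408]
eef_rot: [2.079, 0.296, -2.059]
wrist_force: [-12.4, -5.4, 3.1]
gripper_width: -0.0
```

```bash
cat > st.py <<'E'
from h import *
from rig import sensors,cams
GO+= [.0025,-.0015]
s=sensors.read_state();T=R.from_rotvec(s['eef_rot']).as_matrix()
p=s['position'][:2]-.019*T[:2,2]; c,n=np.cos(GY),np.sin(GY);M=np.array([[c,n],[-n,c]])
h=np.arctan2(-T[1,2],-T[0,2])-GY
g=M@(p-GO);F=M@s['wrist_force'][:2]
print("t",s['clock'],"post in guide",g.round(4),"heading",h.round(3),"arc ang",np.arctan2(g[1],g[0]-.02)+np.pi/2,"F fwd/left",(F@[np.cos(h),np.sin(h)]).round(2),(F@[-np.sin(h),np.cos(h)]).round(2),"Fz",s['wrist_force'][2].round(2),"TCP",s['position'].round(4),"tool x",T[:,0].round(3))
for nm in ("top","scene"):
    im=cams.capture(nm)["frame"].astype(int);m=((im[...,0]-im[...,2]>50)&(im[...,0]>1.6*im[...,1])).astype(np.uint8)
    if nm=="top": m[:60]=0;m[:,:290]=0;m[:,460:]=0
    else: m[:,:200]=0;m[:,330:]=0
    k,l,q,ce=cv2.connectedComponentsWithStats(m)
    for i in range(1,k):
        if q[i,4]>25: print(nm,q[i],ce[i].round(1),"world z=.038",ray_n(nm,*ce[i],.038)[:2].round(4),"guide",(M@(ray_n(nm,*ce[i],.038)[:2]-GO)).round(4))
E
python3 st.py
```

```text
t 29.2 post in guide [ 0.0435 -0.0717] heading 0.35 arc ang 0.3164513654478307 F fwd/left -13.43 -1.74 Fz 3.08 TCP [ 0.5774 -0.2119  0.0408] tool x [ 0.009  0.001 -1.   ]
top [401 127  25  28 234] [411.7 143.8] world z=.038 [ 0.6198 -0.1783] guide [ 0.0658 -0.0418]
scene [235 165  28  29 247] [250.  181.2] world z=.038 [ 0.6236 -0.1743] guide [ 0.0693 -0.0376]
```

Call:
send_rows:
  moves:
    - [0,0,0,0,0,0]

```text
clock: 29.42
position: [0.5778, -0.2119, 0.0408]
eef_rot: [2.08, 0.294, -2.059]
wrist_force: [-8.2, -5.1, 0.6]
gripper_width: 0.0001
```

Call:
send_rows:
  moves:
    - [0,0.03,-0.15,-0.02,0,0]
    - [0,0.03,-0.15,-0.02,0,0]

```text
clock: 29.68
position: [0.58, -0.2119, 0.0409]
eef_rot: [2.055, 0.333, -2.037]
wrist_force: [-11.3, -6.0, 3.2]
gripper_width: -0.0
```

```bash
python3 st.py; python3 -c "
from rig import sensors
s=sensors.read_state();print(s['wrist_torque'],s['wrist_force'])"
```

```text
t 29.675 post in guide [ 0.0458 -0.0708] heading 0.389 arc ang 0.34942011052300304 F fwd/left -12.67 -2.12 Fz 3.24 TCP [ 0.58   -0.2119  0.0409] tool x [ 0.009  0.    -1.   ]
top [400 126  25  29 242] [411.2 143.4] world z=.038 [ 0.6208 -0.1772] guide [ 0.0666 -0.0407]
scene [235 166  27  29 234] [249.8 182.6] world z=.038 [ 0.6264 -0.1714] guide [ 0.0719 -0.0346]
[-0.95169654  1.69069042 -0.02472601] [-11.34370912  -5.81163466   2.82446238]
```

Call:
send_rows:
  moves:
    - [0,0.08,-0.15,0,0,0]
    - [0,0.06,-0.15,-0.02,0,0]
    - [0,0.06,-0.15,-0.02,0,0]

```text
clock: 30.15
position: [0.5856, -0.2114, 0.0406]
eef_rot: [2.034, 0.372, -2.013]
wrist_force: [-7.7, -1.8, 0.4]
gripper_width: 0.0003
```

```bash
sed -i 's/^for nm in ("top","scene")/import sys\nfor nm in sys.argv[1:]/' st.py; python3 st.py
```

```text
t 30.15 post in guide [ 0.0511 -0.0692] heading 0.429 arc ang 0.42174971898080416 F fwd/left -7.81 1.03 Fz 0.37 TCP [ 0.5856 -0.2114  0.0406] tool x [ 0.01   0.002 -1.   ]
```

Call:
send_rows:
  moves:
    - [0.003,0.08,-0.3,-0.04,0,0]
    - [0.003,0.08,-0.3,-0.04,0,0]
    - [0.003,0.08,-0.3,-0.04,0,0]

```text
clock: 30.52
position: [0.5948, -0.2103, 0.0407]
eef_rot: [1.96, 0.481, -1.941]
wrist_force: [-6.8, -3.0, 0.4]
gripper_width: -0.0001
```

```bash
python3 st.py
```

```text
t 30.525 post in guide [ 0.059  -0.0656] heading 0.55 arc ang 0.5370692304740365 F fwd/left -7.43 0.53 Fz 0.43 TCP [ 0.5948 -0.2103  0.0407] tool x [ 0.01   0.001 -1.   ]
```

Call:
send_rows:
  moves:
    - [0.003,0.09,-0.3,-0.04,0,0]
    - [0.003,0.08,-0.3,-0.04,0,0]
    - [0.003,0.085,-0.3,-0.04,0,0]
    - [0.003,0.085,-0.3,-0.04,0,0]

```text
clock: 31.02
position: [0.6075, -0.2073, 0.0409]
eef_rot: [1.861, 0.614, -1.84]
wrist_force: [-4.6, -3.4, -0.8]
gripper_width: -0.0002
```

```bash
python3 st.py
```

```text
t 31.025 post in guide [ 0.0698 -0.0592] heading 0.71 arc ang 0.6987729991476769 F fwd/left -5.68 0.05 Fz -0.76 TCP [ 0.6075 -0.2073  0.0409] tool x [ 0.011  0.001 -1.   ]
```

Call:
send_rows:
  moves:
    - [0.003,0.09,-0.3,-0.04,0,0]
    - [0.003,0.085,-0.3,-0.04,0,0]
    - [0.003,0.085,-0.3,-0.04,0,0]
    - [0.003,0.085,-0.3,-0.04,0,0]
    - [0.003,0.085,-0.3,-0.04,0,0]

```text
clock: 31.65
position: [0.6219, -0.2011, 0.0411]
eef_rot: [1.73, 0.767, -1.709]
wrist_force: [-6.0, -6.2, 0.4]
gripper_width: -0.0001
```

```bash
python3 st.py
```

```text
t 31.65 post in guide [ 0.081  -0.0495] heading 0.91 arc ang 0.8891024233908414 F fwd/left -8.59 0.4 Fz 0.42 TCP [ 0.6219 -0.2011  0.0411] tool x [ 0.012 -0.    -1.   ]
```

Call:
send_rows:
  moves:
    - [0.003,0.085,-0.3,-0.035,0,0]
    - [0.003,0.08,-0.3,-0.04,0,0]
    - [0.003,0.08,-0.3,-0.035,0,0]
    - [0.003,0.08,-0.3,-0.04,0,0]

```text
clock: 32.15
position: [0.632, -0.1936, 0.0411]
eef_rot: [1.629, 0.872, -1.608]
wrist_force: [-4.2, -4.0, -1.3]
gripper_width: -0.0
```

```bash
python3 st.py top scene
```

```text
t 32.15 post in guide [ 0.0882 -0.0397] heading 1.06 arc ang 1.0432889487296348 F fwd/left -5.62 1.35 Fz -1.25 TCP [ 0.632  -0.1936  0.0411] tool x [ 0.012  0.    -1.   ]
top [378 119  26  24 185] [387.9 133.3] world z=.038 [ 0.6415 -0.1281] guide [0.0841 0.0096]
scene [237 184   6   8  27] [239.7 187.1] world z=.038 [ 0.6517 -0.1769] guide [ 0.0974 -0.0383]
scene [240 191  23  21 170] [252.3 203.8] world z=.038 [ 0.6563 -0.12  ] guide [0.0983 0.0187]
```

Call:
send_rows:
  moves:
    - [0.003,0.07,-0.3,-0.035,0,0]
    - [0.003,0.07,-0.3,-0.04,0,0]
    - [0.003,0.075,-0.3,-0.04,0,0]
    - [0.003,0.075,-0.3,-0.04,0,0]
    - [0.003,0.075,-0.3,-0.04,0,0]

```text
clock: 32.88
position: [0.6422, -0.1822, 0.0411]
eef_rot: [1.492, 0.997, -1.474]
wrist_force: [-5.5, -5.3, -0.1]
gripper_width: -0.0001
```

```bash
python3 st.py
```

```text
t 32.875 post in guide [ 0.0942 -0.0262] heading 1.255 arc ang 1.231640651042768 F fwd/left -6.98 3.18 Fz -0.09 TCP [ 0.6422 -0.1822  0.0411] tool x [ 0.012  0.    -1.   ]
```

Call:
send_rows:
  moves:
    - [0.003,0.02,-0.3,-0.035,0,0]
    - [0.003,0.05,-0.3,-0.035,0,0]
    - [0.003,0.06,-0.3,-0.04,0,0]

```text
clock: 33.25
position: [0.6467, -0.174, 0.0411]
eef_rot: [1.414, 1.06, -1.396]
wrist_force: [-4.1, -5.0, -0.2]
gripper_width: 0.0001
```

```bash
python3 st.py
```

```text
t 33.25 post in guide [ 0.0962 -0.0172] heading 1.365 arc ang 1.3483689855572951 F fwd/left -5.94 2.6 Fz -0.18 TCP [ 0.6467 -0.174   0.0411] tool x [ 0.012  0.    -1.   ]
```

Call:
send_rows:
  moves:
    - [0.003,0,-0.3,-0.04,0,0]
    - [0.003,0.03,-0.3,-0.04,0,0]
    - [0.003,0.05,-0.3,-0.04,0,0]

```text
clock: 33.62
position: [0.65, -0.1646, 0.0409]
eef_rot: [1.327, 1.126, -1.309]
wrist_force: [-1.1, -3.4, -1.9]
gripper_width: -0.0001
```

```bash
python3 st.py
```

```text
t 33.625 post in guide [ 0.0966 -0.0073] heading 1.486 arc ang 1.4761201640818746 F fwd/left -3.53 0.54 Fz -1.95 TCP [ 0.65   -0.1646  0.0409] tool x [ 0.013  0.001 -1.   ]
```

Call:
send_rows:
  moves:
    - [0.003,0.04,-0.3,-0.04,0,0]
    - [0.003,0.03,-0.3,-0.04,0,0]
    - [0.003,0,-0.3,0,0,0]
    - [0.003,0,-0.3,0,0,0]
    - [0.003,0,-0.3,0,0,0]

```text
clock: 34.25
position: [0.6517, -0.1496, 0.0409]
eef_rot: [1.27, 1.166, -1.253]
wrist_force: [-0.9, -3.6, -0.5]
gripper_width: 0.0001
```

```bash
python3 st.py
```

```text
t 34.25 post in guide [0.0958 0.0079] heading 1.563 arc ang 1.674740353636896 F fwd/left -3.69 0.67 Fz -0.52 TCP [ 0.6517 -0.1496  0.0409] tool x [ 0.013  0.001 -1.   ]
```

Call:
send_rows:
  moves:
    - [0.003,0,-0.25,0,0,0]
    - [0.003,0,-0.25,0,0,0]
    - [0.003,0,-0.25,0,0,0]
    - [0.003,0,-0.25,0,0,0]
    - [0,0,-0.2,0,0,0]
    - [0,0,-0.15,0,0,0]

```text
clock: 35.0
position: [0.6527, -0.1362, 0.0408]
eef_rot: [1.27, 1.166, -1.252]
wrist_force: [-0.8, -5.1, 0.0]
gripper_width: -0.0001
```

```bash
python3 st.py top
```

```text
t 35.0 post in guide [0.096  0.0213] heading 1.564 arc ang 1.844009664528085 F fwd/left -5.14 0.42 Fz 0.03 TCP [ 0.6527 -0.1362  0.0408] tool x [ 0.013  0.001 -1.   ]
top [350 117  10  23  97] [353.4 129.2] world z=.038 [ 0.6487 -0.0552] guide [0.0865 0.0828]
```

Call:
send_rows:
  moves:
    - [0,0,-0.1,0,0,0]
    - [0,0,-0.1,0,0,0]
    - [0,0,-0.1,0,0,0]
    - [0,0,-0.1,0,0,0]
    - [0,0,-0.1,0,0,0]
    - [0,0,-0.1,0,0,0]
    - [0,0,-0.1,0,0,0]

```text
clock: 35.92
position: [0.6532, -0.1294, 0.0408]
eef_rot: [1.27, 1.166, -1.253]
wrist_force: [-0.0, -4.5, 1.7]
gripper_width: 0.0005
```

Call:
send_rows:
  moves:
    - [0,0,-0.06,0,0,0]
    - [0,0,-0.06,0,0,0]
    - [0,0,-0.06,0,0,0]
    - [0,0,-0.06,0,0,0]

```text
clock: 36.42
position: [0.6534, -0.127, 0.0408]
eef_rot: [1.27, 1.166, -1.253]
wrist_force: [0.7, -5.1, 2.2]
gripper_width: -0.0001
```

Call:
send_rows:
  moves:
    - [0,0,-0.06,0,0,0]
    - [0,0,-0.06,0,0,0]
    - [0,0,-0.06,0,0,0]

```text
clock: 36.8
position: [0.6535, -0.1252, 0.0408]
eef_rot: [1.27, 1.166, -1.253]
wrist_force: [-0.9, -5.1, 1.4]
gripper_width: 0.0003
```

Call:
send_rows:
  moves:
    - [0,0,-0.05,0,0,0]
    - [0,0,-0.05,0,0,0]
    - [0,0,-0.05,0,0,0]

```text
clock: 37.17
position: [0.6536, -0.1237, 0.0408]
eef_rot: [1.27, 1.166, -1.253]
wrist_force: [-1.1, -5.3, 1.8]
gripper_width: 0.0003
```

Call:
send_rows:
  moves:
    - [0,0,-0.05,0,0,0]
    - [0,0,-0.05,0,0,0]

```text
clock: 37.42
position: [0.6537, -0.1227, 0.0408]
eef_rot: [1.27, 1.166, -1.253]
wrist_force: [-0.8, -5.2, 1.0]
gripper_width: -0.0002
```

Call:
send_rows:
  moves:
    - [0,0,-0.05,0,0,0]
    - [0,0,-0.05,0,0,0]

```text
clock: 37.67
position: [0.6537, -0.1218, 0.0408]
eef_rot: [1.27, 1.166, -1.253]
wrist_force: [-1.3, -6.1, 2.3]
gripper_width: 0.0001
```

Call:
send_rows:
  moves:
    - [0,0,-0.05,0,0,0]
    - [0,0,-0.05,0,0,0]

```text
clock: 37.92
position: [0.6538, -0.1217, 0.0408]
eef_rot: [1.269, 1.165, -1.253]
wrist_force: [-1.0, -9.4, 1.6]
gripper_width: 0.0
```

Call:
send_rows:
  moves:
    - [0,0,-0.05,0,0,0]
    - [0,0,-0.05,0,0,0]

```text
clock: 38.17
position: [0.6538, -0.1216, 0.0409]
eef_rot: [1.268, 1.164, -1.254]
wrist_force: [-0.8, -12.9, 2.6]
gripper_width: 0.0003
```

Call:
send_rows:
  moves:
    - [0,0,-0.05,0,0,0]
    - [0,0,-0.05,0,0,0]

```text
clock: 38.42
position: [0.6539, -0.1216, 0.041]
eef_rot: [1.268, 1.163, -1.254]
wrist_force: [-2.3, -15.8, 1.1]
gripper_width: 0.0001
```

Nose contact: the TCP stopped at y = -0.1217 and the force is rising. The push is 15.8 N, of which sliding friction takes up to about 5 N, so the head gets 11–16 N. I'll hold for a second, then back off.

Call:
send_rows:
  moves:
    - [0,0,0,0,0,0]
    - [0,0,0,0,0,0]
    - [0,0,0,0,0,0]
    - [0,0,0,0,0,0]
    - [0,0,0,0,0,0]
    - [0,0,0,0,0,0]
    - [0,0,0,0,0,0]
    - [0,0,0,0,0,0]

```text
clock: 39.42
position: [0.6539, -0.1216, 0.0409]
eef_rot: [1.268, 1.163, -1.254]
wrist_force: [-1.4, -15.0, 1.0]
gripper_width: 0.0001
```

Call:
send_rows:
  moves:
    - [0,0,0.1,0,0,0]
    - [0,0,0.1,0,0,0]
    - [0,0,0.1,0,0,0]
    - [0,0,0.2,0,0,0]
    - [0,0,0.5,0,0,0]
    - [0,0,0.5,0,0,0]
    - [-3,0,0.5,0,0,0]
    - [-4,0,2,0,0,0]
    - [-4,0,3,0,0,0]
    - [-4,0,4,0,0,0]
    - [0,0,4,0,0,0]
    - [0,0,4,0,0,0]
    - [0,0,0,0,0,0]

```text
clock: 41.05
position: [0.6371, -0.3115, 0.1895]
eef_rot: [1.273, 1.165, -1.256]
wrist_force: [0.5, 0.3, 0.5]
gripper_width: -0.0002
```

```bash
cat > fin.py <<'E'
from h import *
from rig import sensors,cams
GO+=[.0025,-.0015]
s=sensors.read_state();print(s['clock'],s['position'],s['wrist_force'])
c=cams.capture("scene");t=cams.capture("top")
f=t["frame"].astype(int);cv2.imwrite("pics/tf.png",t["frame"][:,:,::-1]);cv2.imwrite("pics/sf.png",c["frame"][:,:,::-1])
org=((f[...,0]-f[...,2])>50)&(f[...,0]>1.6*f[...,1]);org[:100]=0;org[150:]=0;org[:,:325]=0;org[:,420:]=0
y,x=np.nonzero(org);print("orange cols",x.min(),x.max(),"rows",y.min(),y.max())
# expected nose/cup from contact pose: post=(TCP -.1217)+19mm along heading
h=GY+1.563;u=np.array([np.cos(h),np.sin(h)]);post=np.array([.6538,-.1217])+.0188*u
cup=post+.044*u;k=[CAM['top'][0],CAM['top'][1],CAM['top'][2]];P=CAM['top'][3]
off=np.array([.0025,-.001])
for nm,q,z,r in (("rim outer",cup,.038,.026),("core top",cup,.072,.018),("core top if on rim",cup,.082,.018)):
    print("pred",nm,ext(proj(circ(*(q-off),z,r),k,P)))
dk=(f.sum(2)<95);dk[:110]=0;dk[145:]=0;dk[:,345:][:, 45:]=0;dk[:,:346]=0
y,x=np.nonzero(dk);print("dark(core) cols",x.min(),x.max(),"rows",y.min(),y.max(),len(x))
for r in range(112,142,2): print(r,"".join("O" if org[r,q] else ("#" if f[r,q].sum()<95 else ".") for q in range(325,400)))
E
python3 fin.py
```

```text
41.05 [ 0.63714999 -0.31151369  0.18946901] [0.51847442 0.33729014 0.5248531 ]
orange cols 343 383 rows 117 139
pred rim outer [342.4 114.1 367.  137.9]
pred core top [347.4 112.5 365.  129.6]
pred core top if on rim [347.8 111.  365.6 128.2]
dark(core) cols 347 361 rows 114 134 42
112 ...........................................................................
114 .............................#.............................................
116 #..........................................................................
118 .....................OOO...................................................
120 ...................OOOO....................................................
122 ..................OOOOO................OOOOOOOOOO..........................
124 ..................OOOO.................OOOOOOOOO.........OO................
126 ..................OOOO##..............OOOOOOOOOO........OO.................
128 ......#...........OOOO..#.#...........OOOOOOOOO........OOO.................
130 ..................OOOO.##..#.##.#.#.#OOOOOOOOOO.......OOOO.................
132 ...................OOOOO##..###..##.OOOOOOOOOOOO.....OOOOO.................
134 ....................OOOOOOO...#..OOOOOOOOOOOOOOOOOOOOOOOOO.................
136 .....................OOOOOOOOOOOOOOOOOOOOOOOOOOOOOOOOOOOOO.................
138 .........................OOOOOOOOOO..................OOOO..................
140 ...........................................................................
```

The core sits concentric in the cup, with the orange ring around it in the top image. The nose lies at guide y ≈ 106 mm, which is where the head face was measured at the start. I'm handing in.

```bash
python3 -c "
from rig import ticket
print(ticket.finish_job())"
```

```text
the job is handed in; nothing more can be done
None
```

I stood the asphalt core in the orange cup, pushed the shuttle round the corner to the measuring head and pressed it there. I then backed off and handed in at 41 s of the allowed 72 s. No verdict came back.

**Placing the core:** The first two tries hit the cup's rim because I had taken the foot of the cup's front wall for the rim. I set the core down on the plate, regripped it and lowered it to the cup floor. The wrist and top views then showed it upright and centred.

**Slide:** I pushed the post from behind with the shut fingers instead of gripping it, so the shuttle could not be lifted. The push was 4–9 N for most of the way.

**Corner entry:** The push peaked at about 18 N as the shuttle entered the corner. I eased it by shifting the fingers sideways. The force on the rails itself cannot be read, so staying under 15 N there is not confirmed.

**Pressing:** I held about 15–16 N at the wrist for just over a second. Sliding friction takes up to 5 N of that, so the head took about 10–16 N, on the high side of the 10 N asked for.

**Last checks:**
- The nose stopped at guide y ≈ 106 mm, matching my first camera estimate of the head face.
- The top camera shows the core centred in its cup.
- The fingers are about 0.2 m clear, with no force on the wrist.
- The other two cores were not touched as far as I know, but I did not measure them again.

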